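# Make up the coffee tray and the egg tray

## Robot

A 6-joint arm with a two-finger parallel gripper is mounted at the origin on the work surface. World frame = base frame: x ahead of the robot, y to its left, z up, the work surface at z = 0. Lengths are in m, angles in rad, forces in N, time in s.
With the tool pointing down it reaches from about 0.375 to 0.9 m from the base axis. Payload 3.1 kg.
Tool frame: the origin (TCP) lies midway between the tips of the shut fingers; the grasp point (between the pads) lies robot.grip_depth behind it (robot.grip_depth is the distance from the TCP to the grasp point, in m); z points along the fingers, y is the line along which they close (so a half turn about z gives the same grasp; the last joint's range is limited). The gripper opens to 87 mm and grips with 3 to 60 N. Pads are 19 mm wide; open, the fingers measure 117 mm over their backs; the gripper's body (75 mm by 190 mm) begins 51 mm behind the grasp point.
Start: joints at [1.056, 0.527, 1.433, -0, 1.181, -0.178], TCP at [0.207, 0.59, 0.223] pointing down, gripper open.
Joint ranges: [-3.08, 3.08], [-0.75, 2.2], [0.22, 2.44], [-1.43, 4.57], [0, 2.65], [-2.85, 2.85]. Speed limits (rad/s): [2.79, 2.79, 3.14, 3.14, 3.14, 3.14].

## Interface

Orientations are given as a unit quaternion [x, y, z, w].
In Python, from rig import robot gives the robot as it stands.
- The arm moves only by the tool step_hand, called after "Emit:" as name(argument=value, ...) on one line, values as JSON. Schema: {"type":"object","properties":{"ticks":{"type":"array","items":{"type":"array","items":{"type":"number"},"minItems":4,"maxItems":4},"minItems":1,"maxItems":20},"finger_gap":{"type":"number"},"squeeze":{"type":"number"},"only":{"type":"string"},"quiet":{"type":"boolean"},"lines":{"type":"string"}},"required":["ticks"],"additionalProperties":false}. ticks is a list of rows, 1 to 20 of them, each of 4 numbers: dx, dy, dz in m, then a turn about the tool's z in rad; each row shifts and turns the commanded pose from where the row before left it, along the tool's axes as they then stand; what a row does not reach is not made up. A row lasts 1/12 s, in which the tool goes at most 0.0417 m and 0.125 rad, less where a joint would pass 70% of its speed; a pose out of reach is approached as far as the arm can. finger_gap is the finger opening in m, set as the call begins (left out keeps the last). The fingers move at their own pace and stop on an object; squeeze is the grip in N (left out, the last holds). Time passes only in rows, so rows that do not move let the fingers close. The tool returns the time, the measured TCP pose, the force, the opening and the grip force at its end. only (a regular expression) keeps the lines of the reply that match it, lines (a string "A,B") keeps lines A to B, and quiet returns only ok. Input that does not fit is refused with a message, and nothing moves.
- robot.get_obs(): the state, without advancing time (a new reading comes with each control period).
- robot.camera(name): name is "scene" or "top" or "wrist"; returns a dict with "img" (384x512x3 uint8, red, green, blue), "fx", "fy", "cx", "cy" (pixels), "xyz" and "attitude" of the camera in the world. Camera axes: x right, y down, z forward; pixel columns grow to the right and rows downward; lengths in m; the calibration is good to about 2 mm. A picture is of the moment at which its call begins. There is no depth.
- robot.hand_in(): hands the job in; it is judged then, once.
The state is a dict: "time": time; "q": joint angles; "joint_velocities": joint speeds; "joint_torque": joint torques, N m; "position": TCP position; "tool_rot": TCP orientation; "ft_force": force on the tool from outside, world axes, zero at the start; "moment": the same for the moment, N m; "grip_width": finger opening in m; "grip_force": force on a finger pad.
Only numpy, scipy, OpenCV 4.12 (cv2) and the standard library are available. Lean on these libraries where they do the work, as an engineer would, in place of code of your own. Each camera call takes 0.05 s, during which the arm holds its last target. There are 200 camera calls.

## Task

Make up the two breakfast trays. On the blue tray lay the oblong wooden saucer flat and lengthwise in the long bay, stand the coffee cup in the middle of it, and stand the red sugar tin in the small bay; on the green tray stand the egg cup in the long bay and the black-topped pepper mill in the small bay. Set the china down without dropping it, and leave the white-topped mill, the yellow tin and the mortar where they are.

Things in the scene. Friction and masses are not known exactly. Their poses are not given: they have to be found in the camera images.
- tray_blue: blue serving tray, fixed, 139 x 250 mm; pale rims 7 mm thick, tops at z 18 mm; brass end handles up to z 35 mm. A cross rim parts a long bay (125 x 145 mm, centre x 0, y -45.5 mm) from a small bay (125 x 84 mm, centre x 0, y +76 mm); bay floors at z 6 mm. Origin: centre of the underside, on the counter; z up, y along the tray's length
- tray_green: green serving tray, fixed, 139 x 250 mm; pale rims 7 mm thick, tops at z 18 mm; brass end handles up to z 35 mm. A cross rim parts a long bay (125 x 145 mm, centre x 0, y -45.5 mm) from a small bay (125 x 84 mm, centre x 0, y +76 mm); bay floors at z 6 mm. Origin: centre of the underside, on the counter; z up, y along the tray's length
- saucer: oblong wooden saucer: a dark wooden board with round ends, 120 mm long, 64 mm wide, 12 mm thick, with a thin paler ring inlaid flush round the middle where the cup stands; about 80 g. Origin: centre of its underside; x along its length, z up
- cup: white straight-sided china coffee cup with a gold rim, 62 mm outside diameter, 58 mm high, open top, wall 3.5 mm, foot 46 mm across; about 160 g. Origin: centre of its underside; z up. Its one handle points along its own +y, reaching 55 mm from the cup's axis between 14 and 52 mm height; grip the cup across its own x
- red_tin: red sugar tin: round lidded tin, red with a cream band and dark red lid with a red centre, 62 mm diameter, 80 mm high, about 180 g. Origin: centre of its underside; z up. 
- egg_cup: white china egg cup with a blue rim: round, 62 mm high, bowl 48 mm outside diameter at the rim and 45 mm at 38 mm height, stem 16 mm thick below, round foot 44 mm across; about 90 g. Origin: centre of its underside; z up. 
- pepper_mill: pepper mill: upright steel cylinder 45 mm diameter, 104 mm high, with a BLACK top and a dark window; about 220 g. Origin: centre of its underside; z up. 
- salt_mill: bystander: salt mill, the same as the pepper mill but with a WHITE top and a pale window; to be left where it stands. Origin: centre of its underside; z up. 
- yellow_tin: bystander: round yellow lidded tin, 62 mm diameter, 80 mm high; to be left where it stands. Origin: centre of its underside; z up. 
- mortar: bystander: round marble mortar, 100 mm across, 68 mm high, with its pestle leaning in it up to about 105 mm high; to be left where it stands. Origin: centre of its underside; z up. 

How it is judged:
By the outcome, as a careful person would: the job done as asked, in the order asked, and still so for the second after the job is handed in, with the robot touching nothing.
It also fails if it takes over 136 s, if anything falls off the work surface, if the arm or the gripper's body presses on something with over 40 N, if the wrist force passes 120 N, or if a joint passes its speed limit or range.

## Working session

There is one attempt and no reset: what is moved stays moved. The work goes in short steps, Python scripts to look and compute and a tool call to move; the robot and the scene stay as the last step left them, time stands still between calls to the robot, and variables do not carry over. Pictures are saved under pics/ and viewed, at most 14 in all, crops included, and the job is handed in when it is done.

```bash
ls; mkdir -p pics
```

Run:
```python
from rig import robot
import cv2
o=robot.get_obs();print(o,robot.grip_depth)
for n in("top","scene"):
    c=robot.camera(n);cv2.imwrite(f"pics/{n}0.png",c["img"][:,:,::-1]);print(n,c["fx"],c["fy"],c["cx"],c["cy"],c["xyz"],c["attitude"])
```

```text
pics
rig.py
{'time': 0.0, 'q': array([ 1.05554929e+00,  5.28471333e-01,  1.43389783e+00, -3.12413305e-05,
        1.18140675e+00, -1.78509283e-01]), 'joint_velocities': array([ 4.92192126e-05,  1.88470120e-04, -1.10415541e-03,  4.94244623e-04,
        7.44868477e-04, -5.61365250e-04]), 'joint_torque': array([ 1.11293843e-04, -4.40038133e+01, -1.76591724e+01,  6.31416868e-02,
        5.84713288e-02, -2.00482464e-04]), 'position': array([0.20612359, 0.58925225, 0.2215699 ]), 'tool_rot': array([ 1.67568551e-01,  9.85859822e-01, -1.03151832e-03, -3.57528724e-04]), 'ft_force': array([0.8460234 , 0.18549169, 0.80902643]), 'moment': array([-0.00474926, -0.03154786,  0.00442521]), 'grip_force': 0.0, 'grip_width': 0.0871131359328609} 0.0187
top 380.33672313358227 380.33672313358227 252.23525063919962 195.5676797405229 [4.12061552e-01 3.07512574e-04 1.04884069e+00] [-0.69794536  0.71417692 -0.04106045  0.03372885]
scene 412.4890816495187 412.4890816495187 253.79752133627224 195.71336949420044 [1.18297864 0.57137111 0.73969098] [ 0.37111195  0.82025812 -0.39901295 -0.17389999]
```

View pics/top0.png

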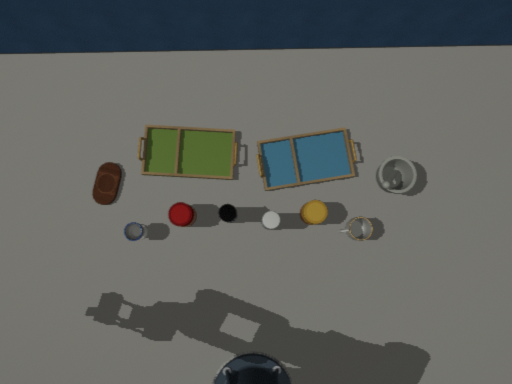

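View pics/scene0.png

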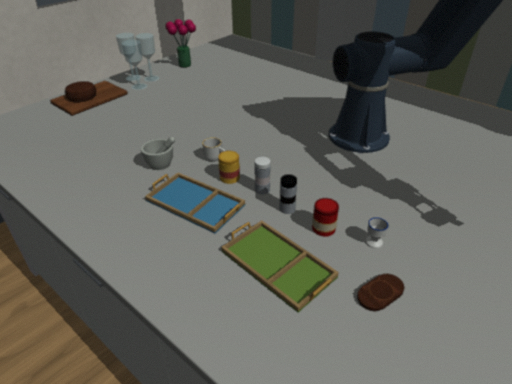

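The top view shows the green tray at (190,152), blue tray at (306,159), saucer at (107,183), egg cup (134,231), red tin (181,214), black mill (228,213), white mill (271,220), yellow tin (314,212), cup (359,228) with its handle to the left, and mortar (397,175).

Create h.py:
```python
import numpy as np, cv2, sys
from scipy.spatial.transform import Rotation as R
from rig import robot
def ray(c,u,v,z):
    d=R.from_quat(c["attitude"]).apply([(u-c["cx"])/c["fx"],(v-c["cy"])/c["fy"],1.]); o=np.array(c["xyz"])
    return o+d*(z-o[2])/d[2]
def proj(c,p):
    q=R.from_quat(c["attitude"]).inv().apply(np.array(p)-c["xyz"]); return np.array([c["fx"]*q[0]/q[2]+c["cx"],c["fy"]*q[1]/q[2]+c["cy"]])
def tri(a,ua,b,ub):
    A=[];B=[]
    for c,(u,v) in((a,ua),(b,ub)):
        d=ray(c,u,v,0)-c["xyz"];d/=np.linalg.norm(d);M=np.eye(3)-np.outer(d,d);A.append(M);B.append(M@c["xyz"])
    return np.linalg.solve(sum(A),sum(B))
def mask(c,lo,hi,roi=None):
    h=cv2.cvtColor(c["img"],cv2.COLOR_RGB2HSV); m=cv2.inRange(h,lo,hi)
    if roi: k=np.zeros_like(m);x0,y0,x1,y1=roi;k[y0:y1,x0:x1]=255;m&=k
    return m
def big(m):
    return max(cv2.findContours(m,cv2.RETR_EXTERNAL,cv2.CHAIN_APPROX_NONE)[0],key=cv2.contourArea)
def steps(p,yaw=None,o=None):
    """shift in tool axes from the present pose to p, plus turn making tool y point along world angle yaw (mod pi)"""
    o=o or robot.get_obs(); r=R.from_quat(o["tool_rot"]); d=r.inv().apply(np.array(p)-o["position"]); t=0
    if yaw is not None:
        y=r.apply([0,1,0]); a=np.arctan2(y[1],y[0]); t=-((yaw-a+np.pi/2)%np.pi-np.pi/2)
    return np.round(d,4),round(t,3)
```

Run:
```python
from h import *
c=robot.camera("top")
cv2.imwrite("pics/crop1.png",cv2.resize(c["img"][115:255,80:280,::-1],None,fx=4,fy=4,interpolation=cv2.INTER_CUBIC))
cv2.imwrite("pics/crop2.png",cv2.resize(c["img"][115:255,240:430,::-1],None,fx=4,fy=4,interpolation=cv2.INTER_CUBIC))
```

```text
(no output)
```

View pics/crop1.png

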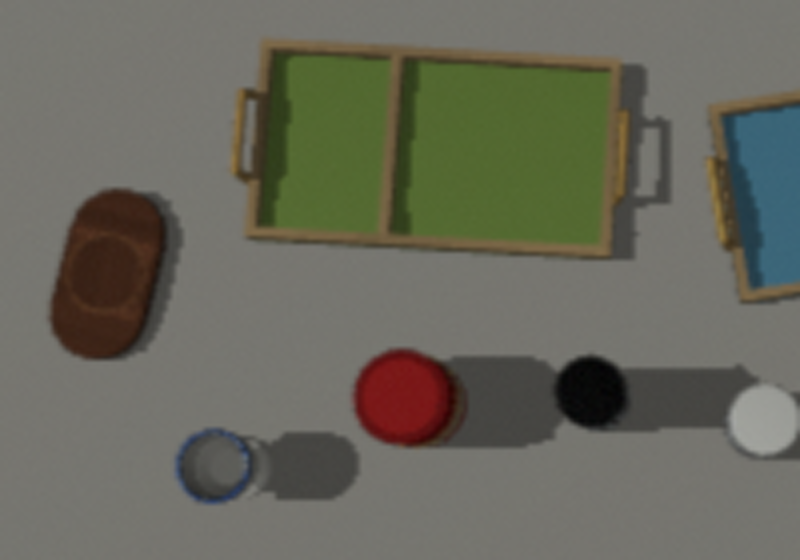

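View pics/crop2.png

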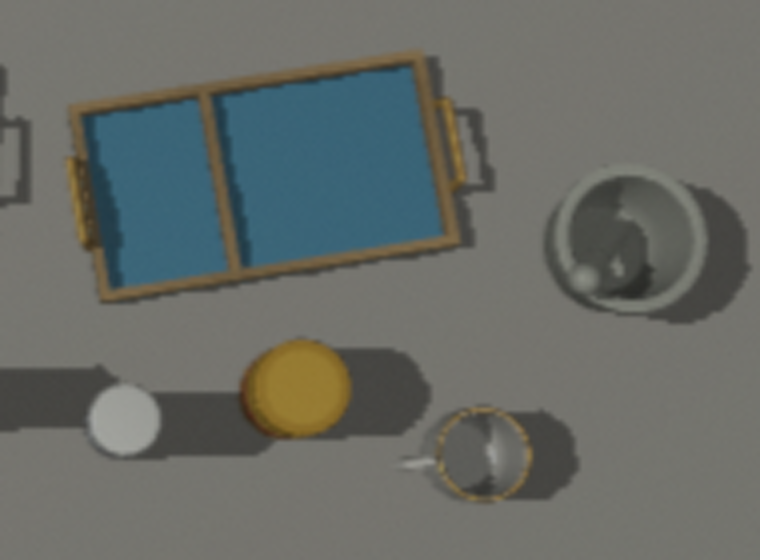

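The crops show the saucer flat with its ends at about (120,190) and (95,357), and the cup's handle pointing left (+y), its tip at (402,463). The green tray's rim corners are (263,40), (620,60), (610,256), (247,238) in crop 1; the blue's are (70,105), (424,52), (460,240), (103,300) in crop 2. Both small bays are to the left.

Create meas.py:
```python
from h import *
def cr(u,v,ox): return (u+.5)/4-.5+ox,(v+.5)/4-.5+115
def circ(c,m,z):
    (u,v),r=cv2.minEnclosingCircle(big(m)); M=cv2.moments(big(m)); u,v=M["m10"]/M["m00"],M["m01"]/M["m00"]
    return ray(c,u,v,z)[:2].round(4),round(r*(c["xyz"][2]-z)/c["fx"]*1e3,1)
if __name__=="__main__":
    c=robot.camera("top")
    for n,pts,ox in(("green",[(263,40),(620,60),(610,256),(247,238)],80),("blue",[(70,105),(424,52),(460,240),(103,300)],240)):
        P=np.array([ray(c,*cr(u,v,ox),.018)[:2] for u,v in pts]); L=[np.linalg.norm(P[i]-P[i-1]) for i in range(4)]
        d=P[0]-P[1]+P[3]-P[2]; a=np.arctan2(d[1],d[0]); e=P[0]-P[3]+P[1]-P[2]
        print(n,P.mean(0).round(4),"y-axis ang",a.round(4),"x-ang+90",(np.arctan2(e[1],e[0])+np.pi/2).round(4),np.round(L,3))
    k=big(mask(c,(0,90,20),(20,255,130),(85,155,130,210))); P=np.array([ray(c,u,v,.012)[:2] for u,v in k[:,0,:]],np.float32)
    rr=cv2.minAreaRect(P*1000);print("saucer",rr)
    print("red",circ(c,mask(c,(170,190,60),(180,255,255),(165,195,198,232)),.08),circ(c,mask(c,(0,190,60),(5,255,255),(165,195,198,232))|mask(c,(170,190,60),(180,255,255),(165,195,198,232)),.08))
    print("pep",circ(c,mask(c,(0,0,0),(180,255,28),(215,200,240,228)),.104))
    print("salt",circ(c,mask(c,(0,0,140),(180,60,255),(258,205,285,236)),.104))
    print("yel",circ(c,mask(c,(15,150,120),(35,255,255),(300,195,330,228)),.08))
    print("egg",circ(c,mask(c,(100,70,0),(130,255,255),(120,218,148,245)),.062))
    print("cup",circ(c,mask(c,(10,60,60),(35,255,255),(342,210,380,250)),.058))
    for nm,q,ox,z in(("egg",[(214,465)],80,.062),("cup",[(485,454)],240,.058),("handle",[(402,463)],240,.045),("mortar",[(630,239)],240,.068),("red",[(403,397)],80,.08),("pep",[(592,391)],80,.104),("salt",[(124,420)],240,.104),("yel",[(302,388)],240,.08)):
        print(nm,ray(c,*cr(*q[0],ox),z)[:2].round(4))
```

```bash
python3 meas.py
```

```text
green [0.6472 0.1613] y-axis ang 1.4956 x-ang+90 1.5004 [0.139 0.248 0.138 0.248]
blue [ 0.6223 -0.1618] y-axis ang 1.7086 x-ang+90 1.7088 [0.138 0.25  0.134 0.249]
saucer ((565.7373657226562, 386.89093017578125), (64.19090270996094, 114.16068267822266), 76.8052978515625)
red (array([0.4474, 0.1773]), np.float64(1.8)) (array([0.4716, 0.1725]), np.float64(29.2))
pep (array([0.4712, 0.0522]), np.float64(21.5))
salt (array([ 0.4514, -0.0548]), np.float64(20.6))
yel (array([ 0.4704, -0.1702]), np.float64(29.7))
egg (array([0.4152, 0.2893]), np.float64(20.1))
cup (array([ 0.4252, -0.2927]), np.float64(31.7))
egg [0.4322 0.2978]
cup [ 0.4256 -0.292 ]
handle [ 0.4212 -0.2407]
mortar [ 0.5634 -0.3917]
red [0.4721 0.1729]
pep [0.4717 0.0515]
salt [ 0.4512 -0.0549]
yel [ 0.47   -0.1706]
```

Create go.py:
```python
from h import *
a=[float(x) for x in sys.argv[1:]]
o=robot.get_obs();print(*steps(a[:3],a[3] if len(a)>3 else None,o),"q6",o["q"][5].round(2),"pos",o["position"].round(4),"t",round(o["time"],2))
```

```bash
python3 go.py .5657 .3869 .20 1.3405
```

```text
[-0.4062 -0.0724  0.0219] -0.107 q6 -0.18 pos [0.2063 0.5895 0.2219] t 0.2
```

Emit:
step_hand(ticks=[[-0.039, -0.007, 0.002, 0], [-0.039, -0.007, 0.002, 0], [-0.039, -0.007, 0.002, 0], [-0.039, -0.007, 0.002, 0], [-0.039, -0.007, 0.002, 0], [-0.039, -0.007, 0.002, 0], [-0.039, -0.007, 0.002, 0], [-0.039, -0.007, 0.002, 0], [-0.039, -0.007, 0.002, 0], [-0.039, -0.007, 0.002, 0], [-0.016, -0.002, 0, -0.107], [0, 0, 0, 0], [0, 0, 0, 0], [0, 0, 0, 0]], finger_gap=0.087)

```text
time: 1.37
position: [0.5646, 0.3881, 0.2021]
tool_rot: [0.115, 0.993, -0.0, -0.001]
ft_force: [0.2, 0.2, 0.4]
grip_width: 0.0869
grip_force: 0.0
```

Run:
```python
from h import *
c=robot.camera("wrist");cv2.imwrite("pics/w1.png",c["img"][:,:,::-1])
print(proj(c,[.5657,.3869,.012]),robot.get_obs()["position"])
```

```bash
python3 go.py .5657 .3869 .20 1.3405
```

```text
[255.90893573 172.20029748] [0.56426716 0.38846848 0.20229846]
[-0.0018 -0.0012  0.0023] 0.001 q6 -0.9 pos [0.5643 0.3885 0.2023] t 1.42
```

View pics/w1.png

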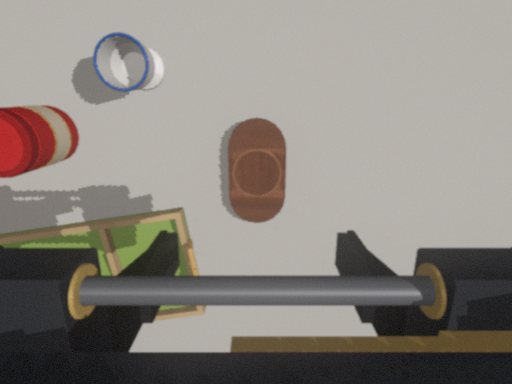

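The wrist view shows the saucer at (257,171), centred between the fingers and upright, and the egg cup's rim at (121,62).

Run:
```python
from h import *
c=robot.camera("wrist")
k=big(mask(c,(0,90,20),(20,255,160),(215,105,305,232))); P=np.array([ray(c,u,v,.012)[:2] for u,v in k[:,0,:]],np.float32)
rr=cv2.minAreaRect(P*1000);print("saucer",rr)
m=mask(c,(105,120,40),(130,255,255),(85,25,170,100)); k=big(m);P=np.array([ray(c,u,v,.062)[:2] for u,v in k[:,0,:]],np.float32);print("egg",cv2.minEnclosingCircle(P*1000),cv2.fitEllipse(P*1000))
```

```text
saucer ((566.2496948242188, 387.4033203125), (61.27716064453125, 115.35589599609375), 76.76231384277344)
egg ((430.67132568359375, 297.7711181640625), 22.931560516357422) ((432.65155029296875, 297.59613037109375), (45.1286735534668, 45.55693817138672), 84.70423889160156)
```

```bash
python3 go.py .5662 .3872 .004 1.3401
```

```text
[-0.0025 -0.001   0.1985] 0.002 q6 -0.9 pos [0.5642 0.3887 0.2025] t 1.47
```

Emit:
step_hand(ticks=[[-0.002, -0.001, 0.0395, 0], [0, 0, 0.0395, 0], [0, 0, 0.0395, 0], [0, 0, 0.0395, 0], [0, 0, 0.025, 0], [0, 0, 0.0155, 0], [0, 0, 0, 0], [0, 0, 0, 0], [0, 0, 0, 0]], finger_gap=0.087)

```text
time: 2.22
position: [0.5678, 0.3874, 0.0052]
tool_rot: [0.114, 0.993, 0.001, 0.001]
ft_force: [0.4, 1.0, -0.3]
grip_width: 0.0869
grip_force: 0.0
```

```bash
python3 go.py .5662 .3872 .004 1.3401
```

```text
[ 0.0015 -0.0006  0.0012] 0.002 q6 -0.91 pos [0.5678 0.3874 0.0052] t 2.22
```

Emit:
step_hand(ticks=[[0.001, 0, 0, 0], [0, 0, 0, 0], [0, 0, 0, 0], [0, 0, 0, 0], [0, 0, 0, 0], [0, 0, 0, 0], [0, 0, 0, 0], [0, 0, 0, 0], [0, 0, 0, 0]], finger_gap=0.03, squeeze=25)

```text
time: 2.97
position: [0.5668, 0.3867, 0.0044]
tool_rot: [0.115, 0.993, 0.0, 0.0]
ft_force: [-1.0, -0.1, 3.2]
grip_width: 0.0637
grip_force: 25.0
```

Emit:
step_hand(ticks=[[0, 0, -0.02, 0], [0, 0, -0.04, 0], [0, 0, -0.04, 0], [0, 0, -0.04, 0], [0, 0, 0, 0], [0, 0, 0, 0]])

```text
time: 3.47
position: [0.5685, 0.3873, 0.1472]
tool_rot: [0.115, 0.993, 0.002, 0.003]
ft_force: [-0.6, -0.1, -0.9]
grip_width: 0.0637
grip_force: 25.0
```

```bash
python3 go.py .6286 -.2069 .144 .138;python3 go.py .6286 -.2069 .144 1.3401
```

```text
[-0.1938 -0.5649  0.002 ] 1.203 q6 -0.9 pos [0.5685 0.3873 0.1472] t 3.47
[-0.1938 -0.5649  0.002 ] 0.001 q6 -0.9 pos [0.5685 0.3873 0.1472] t 3.47
```

Emit:
step_hand(ticks=[[-0.0062, -0.018, 0, 0], [-0.0125, -0.0365, 0, 0], [-0.0125, -0.0365, 0, 0], [-0.0125, -0.0365, 0, 0], [-0.0125, -0.0365, 0, 0], [-0.0125, -0.0365, 0, 0], [-0.0125, -0.0365, 0, 0], [-0.0125, -0.0365, 0, 0], [-0.0125, -0.0365, 0, 0], [-0.0125, -0.0365, 0, 0], [-0.0125, -0.0365, 0, 0], [-0.0125, -0.0365, 0, 0], [-0.0125, -0.0365, 0, 0], [-0.0125, -0.0365, 0, 0], [-0.0125, -0.0365, 0, 0], [-0.0125, -0.0365, 0, 0], [-0.006, -0.018, 0, 0], [0, 0, 0, 0], [0, 0, 0, 0]])

```text
time: 5.05
position: [0.6267, -0.2272, 0.1418]
tool_rot: [0.116, 0.993, 0.001, -0.002]
ft_force: [-0.1, 1.6, -0.8]
grip_width: 0.0634
grip_force: 25.0
```

```bash
python3 go.py .6286 -.2069 .144 .138
```

```text
[ 0.0028  0.0202 -0.0021] 1.201 q6 -1.85 pos [ 0.6267 -0.2272  0.1418] t 5.05
```

Emit:
step_hand(ticks=[[0.003, 0.02, 0, 0], [0, 0, 0, 0.12], [0, 0, 0, 0.12], [0, 0, 0, 0.12], [0, 0, 0, 0.12], [0, 0, 0, 0.12], [0, 0, 0, 0.12], [0, 0, 0, 0.12], [0, 0, 0, 0.12], [0, 0, 0, 0.12], [0, 0, 0, 0.12], [0, 0, 0, 0], [0, 0, 0, 0], [0, 0, 0, 0]])

```text
time: 6.22
position: [0.6294, -0.2053, 0.1435]
tool_rot: [0.654, 0.757, -0.0, -0.001]
ft_force: [0.2, 0.1, -0.8]
grip_width: 0.0636
grip_force: 25.0
```

```bash
python3 go.py .6286 -.2069 .05 .138
```

Run:
```python
from h import *
c=robot.camera("wrist");cv2.imwrite("pics/w2.png",c["img"][:,:,::-1])
for p in [(-.069,-.125),(.069,-.125),(-.069,.125),(.069,.125)]:
    a=1.7086; P=np.array([.6223,-.1618])+p[0]*np.array([np.sin(a),-np.cos(a)])+p[1]*np.array([np.cos(a),np.sin(a)]);print(proj(c,[*P,.018]).round(1))
```

```text
[-0.0016 -0.0009  0.0935] 0.007 q6 -0.63 pos [ 0.6294 -0.2053  0.1435] t 6.22
[185.6 264.7]
[323.9 265.8]
[167.1 -24.7]
[346.  -23.3]
```

View pics/w2.png

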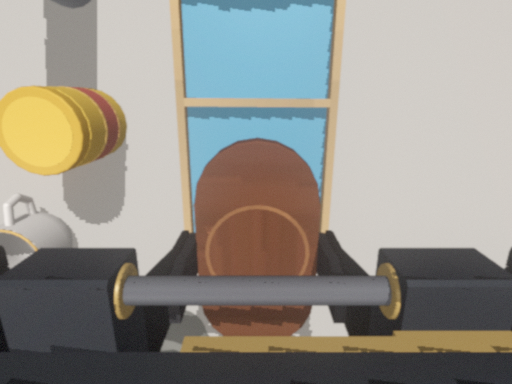

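The tray's side rims are at about u=177–185 and 331–339 around row 103, with the cross rim at row 103. The saucer is held squarely over the bay at (258,240), and the tray looks about 2 px right of my estimate.

Run:
```python
from h import *
c=robot.camera("wrist")
a=1.7086;X=np.array([np.sin(a),-np.cos(a)]);Y=np.array([np.cos(a),np.sin(a)]);T=np.array([.6223,-.1618])
m=mask(c,(8,60,90),(28,255,255))
for v in(20,40,60,80,130,150,170,190):
    L=np.where(m[v,165:200])[0]+165;Rr=np.where(m[v,318:350])[0]+318
    for r in(L,Rr): print(v,r.min(),r.max(),[(round(float((ray(c,u,v,.018)[:2]-T)@X)*1e3,1)) for u in(r.min()-.5,r.max()+.5)],end=" ")
    print()
for u in(220,260,300):
    r=np.where(m[85:120,u])[0]+85; print(u,r.min(),r.max(),[(round(float((ray(c,u,v,.018)[:2]-T)@Y)*1e3,1)) for v in(r.min()-.5,r.max()+.5)])
```

```text
20 171 180 [-68.3, -60.3] 20 334 343 [61.9, 69.9] 
40 172 181 [-68.6, -60.4] 40 333 341 [62.2, 69.5] 
60 174 182 [-68.0, -60.5] 60 332 340 [62.5, 70.0] 
80 175 183 [-68.2, -60.6] 80 330 338 [62.0, 69.6] 
130 178 186 [-68.4, -60.5] 130 327 334 [62.4, 69.4] 
150 180 187 [-67.8, -60.6] 150 325 333 [61.8, 69.8] 
170 181 188 [-68.0, -60.7] 170 324 331 [62.1, 69.4] 
190 182 199 [-68.3, -51.6] 190 322 330 [61.5, 69.9] 
220 99 105 [33.7, 28.0]
260 99 105 [34.0, 28.2]
300 99 105 [34.2, 28.4]
```

Emit:
step_hand(ticks=[[0, 0, 0.03, 0.007], [0, 0, 0.04, 0], [0, 0, 0.035, 0], [0, 0, 0.015, 0], [0, 0, 0.005, 0], [0, 0, 0, 0], [0, 0, 0, 0]])

```text
time: 6.9
position: [0.6307, -0.2074, 0.0199]
tool_rot: [0.658, 0.753, 0.0, 0.001]
ft_force: [0.1, -0.8, -1.1]
grip_width: 0.0635
grip_force: 25.0
```

```bash
python3 go.py .6292 -.2062 .0105 .138
```

```text
[ 0.0014 -0.0013  0.0094] -0.004 q6 -0.62 pos [ 0.6307 -0.2074  0.0199] t 6.9
```

Emit:
step_hand(ticks=[[0.001, -0.001, 0.003, 0], [0, 0, 0.003, 0], [0, 0, 0.001, 0], [0, 0, 0.001, 0], [0, 0, 0, 0], [0, 0, 0, 0]])

```text
time: 7.4
position: [0.6288, -0.2061, 0.0113]
tool_rot: [0.658, 0.753, 0.0, 0.0]
ft_force: [-0.3, 0.0, -1.9]
grip_width: 0.0636
grip_force: 25.0
```

```bash
python3 go.py .6292 -.2062 .0105 .138
```

```text
[-0.0001  0.0004  0.0008] -0.004 q6 -0.62 pos [ 0.6288 -0.2061  0.0113] t 7.4
```

Emit:
step_hand(ticks=[[0, 0, 0.0005, 0], [0, 0, 0, 0], [0, 0, 0, 0]])

```text
time: 7.65
position: [0.6287, -0.2061, 0.0106]
tool_rot: [0.658, 0.753, -0.0, 0.0]
ft_force: [-0.2, 0.3, -1.3]
grip_width: 0.0636
grip_force: 25.0
```

Emit:
step_hand(ticks=[[0, 0, 0, 0], [0, 0, 0, 0], [0, 0, 0, 0], [0, 0, 0, 0], [0, 0, 0, 0], [0, 0, 0, 0]], finger_gap=0.08)

```text
time: 8.15
position: [0.6287, -0.2061, 0.0106]
tool_rot: [0.658, 0.753, 0.0, 0.0]
ft_force: [0.7, -0.0, 0.9]
grip_width: 0.079
grip_force: 0.0
```

Emit:
step_hand(ticks=[[0, 0, -0.02, 0], [0, 0, -0.04, 0], [0, 0, -0.04, 0], [0, 0, -0.04, 0], [0, 0, -0.02, 0], [0, 0, 0, 0], [0, 0, 0, 0]], finger_gap=0.087)

```text
time: 8.73
position: [0.6294, -0.2064, 0.1723]
tool_rot: [0.658, 0.753, 0.0, 0.002]
ft_force: [-1.6, 0.1, -0.4]
grip_width: 0.0871
grip_force: 0.0
```

```bash
python3 go.py .4254 -.2923 .18 .05
```

Run:
```python
from h import *
c=robot.camera("wrist");cv2.imwrite("pics/w3.png",c["img"][:,:,::-1])
```

```text
[-0.0578 -0.2136 -0.0082] 0.084 q6 -0.62 pos [ 0.6294 -0.2064  0.1723] t 8.73
```

View pics/w3.png

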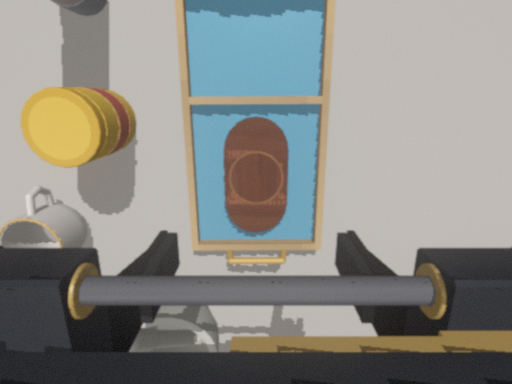

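The saucer lies flat and lengthwise in the long bay, with its ring at (256,178). The cup is at lower left with its handle tip at (38,190).

Run:
```python
from h import *
c=robot.camera("wrist")
k=big(mask(c,(0,90,20),(18,255,140),(215,108,300,240))); P=np.array([ray(c,u,v,.018)[:2] for u,v in k[:,0,:]],np.float32)
print("saucer",cv2.minAreaRect(P*1000))
```

```text
saucer ((629.143310546875, -204.36053466796875), (60.59674072265625, 116.34331512451172), 7.710070610046387)
```

Emit:
step_hand(ticks=[[-0.01, -0.036, 0, 0], [-0.01, -0.036, 0, 0], [-0.01, -0.036, 0, 0], [-0.01, -0.036, 0, 0], [-0.01, -0.036, 0, 0], [-0.007, -0.033, 0, 0.053], [0, 0, 0, 0], [0, 0, 0, 0], [0, 0, 0, 0]])

```text
time: 9.58
position: [0.4251, -0.2907, 0.1694]
tool_rot: [0.678, 0.735, 0.0, -0.001]
ft_force: [0.5, -0.1, 0.2]
grip_width: 0.0867
grip_force: 0.0
```

```bash
python3 go.py .4254 -.2923 .18 .085
```

Run:
```python
from h import *
c=robot.camera("wrist");cv2.imwrite("pics/w4.png",c["img"][:,:,::-1])
print(proj(c,[.4254,-.2923,.058]))
```

```text
[-0.0015  0.0001 -0.0106] -0.005 q6 -0.9 pos [ 0.4251 -0.2907  0.1694] t 9.58
[256.42850529 193.1956965 ]
```

View pics/w4.png

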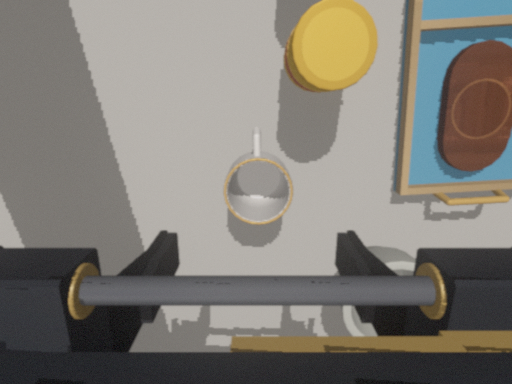

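The cup rim is centred at (258,190) between the fingers with the handle straight up at (257,130), so the yaw is right.

Run:
```python
from h import *
c=robot.camera("wrist")
m=mask(c,(10,60,60),(30,255,255),(215,148,302,232)); k=big(m);P=np.array([ray(c,u,v,.058)[:2] for u,v in k[:,0,:]],np.float32)
print(cv2.minEnclosingCircle(P*1000),cv2.boundingRect(k)); p=ray(c,257,130,.045)[:2]; q=ray(c,258.5,189.5,.058)[:2];print(q,p,np.arctan2(*(p-q)[::-1])-np.pi/2)
```

```bash
python3 go.py .4260 -.2905 .022 .085
```

```text
((426.588134765625, -291.15283203125), 30.86920928955078) (223, 158, 69, 67)
[ 0.42763471 -0.28884113] [ 0.42218997 -0.23872022] 0.10820784733634503
[ 0.000e+00 -1.000e-04  1.479e-01] -0.003 q6 -0.9 pos [ 0.4261 -0.2906  0.1699] t 9.68
```

Emit:
step_hand(ticks=[[-0.0005, 0.0005, 0.03, -0.01], [0, 0, 0.04, 0], [0, 0, 0.04, 0], [0, 0, 0.03, 0], [0, 0, 0.014, 0], [0, 0, 0, 0], [0, 0, 0, 0], [0, 0, 0, 0]])

```text
time: 10.35
position: [0.427, -0.2917, 0.0172]
tool_rot: [0.674, 0.739, -0.0, 0.001]
ft_force: [0.5, 0.0, 0.7]
grip_width: 0.087
grip_force: 0.0
```

```bash
python3 go.py .4266 -.2912 .016
```

```text
[ 0.0005 -0.0003  0.0012] 0 q6 -0.91 pos [ 0.427  -0.2917  0.0172] t 10.35
```

Emit:
step_hand(ticks=[[0, 0, 0, 0], [0, 0, 0, 0], [0, 0, 0, 0], [0, 0, 0, 0], [0, 0, 0, 0], [0, 0, 0, 0], [0, 0, 0, 0], [0, 0, 0, 0]], finger_gap=0.05, squeeze=25)

```text
time: 11.02
position: [0.426, -0.2918, 0.0171]
tool_rot: [0.674, 0.739, -0.0, 0.0]
ft_force: [-1.0, 0.6, 6.5]
grip_width: 0.0602
grip_force: 24.9
```

```bash
python3 go.py .4266 -.2912 .016
```

```text
[0.0005 0.0007 0.0011] 0 q6 -0.91 pos [ 0.426  -0.2918  0.0171] t 11.02
```

Emit:
step_hand(ticks=[[0, 0, -0.015, 0], [0, 0, -0.03, 0], [0, 0, -0.04, 0], [0, 0, -0.02, 0], [0, 0, 0, 0], [0, 0, 0, 0]])

```text
time: 11.52
position: [0.4261, -0.2918, 0.1223]
tool_rot: [0.674, 0.739, -0.0, 0.001]
ft_force: [-0.5, 0.3, -1.1]
grip_width: 0.0597
grip_force: 24.9
```

```bash
python3 go.py .629 -.2052 .122 .138
```

```text
[0.0678 0.21   0.0005] -0.047 q6 -0.91 pos [ 0.4261 -0.2918  0.1223] t 11.52
```

Emit:
step_hand(ticks=[[0.005, 0.0155, 0, 0], [0.01, 0.031, 0, 0], [0.01, 0.031, 0, 0], [0.01, 0.031, 0, 0], [0.01, 0.031, 0, 0], [0.01, 0.031, 0, 0], [0.0078, 0.0245, 0, 0], [0.005, 0.015, 0, -0.047], [0, 0, 0, 0], [0, 0, 0, 0], [0, 0, 0, 0]])

```text
time: 12.43
position: [0.6265, -0.2045, 0.1193]
tool_rot: [0.657, 0.754, -0.001, -0.002]
ft_force: [-0.8, -0.6, -1.5]
grip_width: 0.0602
grip_force: 24.9
```

```bash
python3 go.py .629 -.2052 .035 .138
```

```text
[-0.0012  0.0027  0.0843] -0.001 q6 -0.62 pos [ 0.6265 -0.2045  0.1193] t 12.43
```

Emit:
step_hand(ticks=[[0, 0.001, 0.02, 0], [0, 0, 0.03, 0], [0, 0, 0.02, 0], [0, 0, 0.007, 0], [0, 0, 0, 0], [0, 0, 0, 0], [0, 0, 0, 0]])

```text
time: 13.02
position: [0.6304, -0.2057, 0.046]
tool_rot: [0.657, 0.754, 0.0, 0.001]
ft_force: [-0.2, -0.8, -1.1]
grip_width: 0.0599
grip_force: 24.9
```

```bash
python3 go.py .629 -.2052 .035 .138;  python3 - <<'E'
from h import *
c=robot.camera("wrist");cv2.imwrite("pics/w5.png",c["img"][:,:,::-1])
E
```

```text
[ 0.0007 -0.0013  0.011 ] -0.001 q6 -0.62 pos [ 0.6304 -0.2057  0.046 ] t 13.02
```

View pics/w5.png

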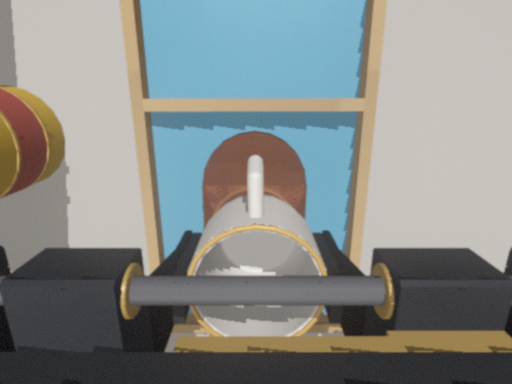

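The cup (rim centre about (257,285), handle up at (255,160)) hangs centred over the saucer (left edge 204, right edge 306). I lower it gently.

Emit:
step_hand(ticks=[[0.0005, -0.001, 0.004, 0], [0, 0, 0.003, 0], [0, 0, 0.001, 0], [0, 0, 0.001, 0], [0, 0, 0, 0], [0, 0, 0, 0], [0, 0, 0, 0]])

```text
time: 13.65
position: [0.6288, -0.2044, 0.0356]
tool_rot: [0.657, 0.754, 0.0, 0.0]
ft_force: [1.0, -0.0, -1.3]
grip_width: 0.0602
grip_force: 24.9
```

```bash
python3 go.py .629 -.2052 .035 .138
```

```text
[-0.0008  0.0001  0.0006] 0.0 q6 -0.62 pos [ 0.6288 -0.2044  0.0356] t 13.65
```

Emit:
step_hand(ticks=[[-0.0006, 0, 0.0005, 0], [0, 0, 0, 0], [0, 0, 0, 0]])

```text
time: 13.9
position: [0.6289, -0.205, 0.0352]
tool_rot: [0.657, 0.754, 0.0, 0.0]
ft_force: [-0.1, 0.2, -1.2]
grip_width: 0.0598
grip_force: 24.9
```

Emit:
step_hand(ticks=[[0, 0, 0.0005, 0], [0, 0, 0, 0], [0, 0, 0, 0]])

```text
time: 14.15
position: [0.6289, -0.205, 0.0352]
tool_rot: [0.657, 0.754, 0.0, 0.0]
ft_force: [-1.6, 0.6, 3.8]
grip_width: 0.0599
grip_force: 24.9
```

Contact shows (force went from -1.2 to +3.8 N). Release and lift.

Emit:
step_hand(ticks=[[0, 0, 0, 0], [0, 0, 0, 0], [0, 0, 0, 0], [0, 0, 0, 0], [0, 0, 0, 0], [0, 0, 0, 0]], finger_gap=0.085)

```text
time: 14.65
position: [0.6287, -0.205, 0.0343]
tool_rot: [0.657, 0.754, -0.0, -0.0]
ft_force: [-0.2, 0.7, -0.1]
grip_width: 0.0834
grip_force: 0.0
```

Emit:
step_hand(ticks=[[0, 0, -0.01, 0], [0, 0, -0.03, 0], [0, 0, -0.04, 0], [0, 0, -0.04, 0], [0, 0, -0.03, 0], [0, 0, 0, 0], [0, 0, 0, 0]], finger_gap=0.087)

```text
time: 15.23
position: [0.6302, -0.2057, 0.1882]
tool_rot: [0.657, 0.754, 0.001, 0.003]
ft_force: [0.1, 0.7, 0.6]
grip_width: 0.0871
grip_force: 0.0
```

```bash
python3 go.py .4718 .1727 .2 .1
```

Run:
```python
from h import *
c=robot.camera("wrist");cv2.imwrite("pics/w6.png",c["img"][:,:,::-1])
```

```text
[ 0.3966 -0.1047 -0.0139] 0.038 q6 -0.62 pos [ 0.6302 -0.2057  0.1882] t 15.23
```

View pics/w6.png

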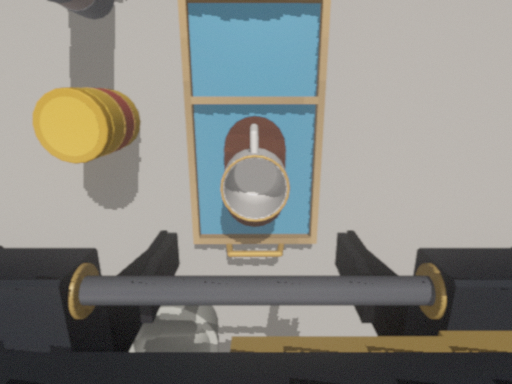

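The cup stands centred on the saucer at (254,188). Next is the red tin.

Emit:
step_hand(ticks=[[0.02, -0.005, 0, 0], [0.038, -0.01, 0, 0], [0.038, -0.01, 0, 0], [0.038, -0.01, 0, 0], [0.038, -0.01, 0, 0], [0.038, -0.01, 0, 0], [0.038, -0.01, 0, 0], [0.038, -0.01, 0, 0], [0.038, -0.01, 0, 0], [0.038, -0.01, 0, 0], [0.0346, -0.0097, 0, 0], [0, 0, 0, 0], [0, 0, 0, 0], [0, 0, 0, 0]])

```text
time: 16.45
position: [0.4699, 0.1733, 0.1835]
tool_rot: [0.656, 0.755, -0.001, -0.001]
ft_force: [-0.3, -0.3, 0.2]
grip_width: 0.0871
grip_force: 0.0
```

Run:
```python
from h import *
c=robot.camera("wrist")
m=mask(c,(0,180,60),(6,255,255))|mask(c,(170,180,60),(180,255,255)); k=big(m);print(cv2.boundingRect(k),proj(c,[.4718,.1727,.08]))
cv2.imwrite("pics/w7.png",c["img"][:,:,::-1])
```

```bash
python3 go.py .4718 .1727 .03 .138
```

```text
(259, 197, 2, 3) [258.55102898 194.74657545]
[-0.0002  0.0016  0.1537] -0.0 q6 -0.01 pos [0.4704 0.1727 0.1837] t 16.5
```

View pics/w7.png

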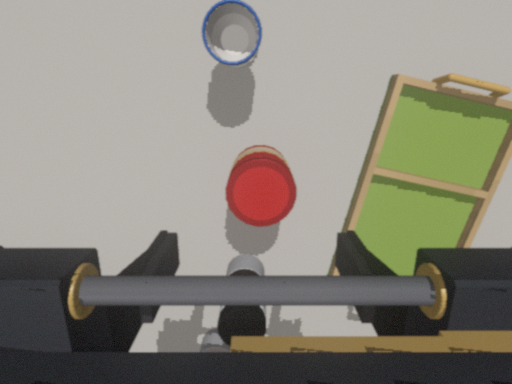

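The red tin's lid is at (261,193) between the fingers, with the black mill behind at (243,320), well clear of the gripper's body.

Emit:
step_hand(ticks=[[0, 0.003, 0.03, 0], [0, 0, 0.04, 0], [0, 0, 0.04, 0], [0, 0, 0.03, 0], [0, 0, 0.013, 0], [0, 0, 0, 0], [0, 0, 0, 0]])

```text
time: 17.08
position: [0.4736, 0.1725, 0.0306]
tool_rot: [0.658, 0.753, -0.001, -0.001]
ft_force: [0.3, -0.4, 0.4]
grip_width: 0.087
grip_force: 0.0
```

Emit:
step_hand(ticks=[[0, 0, 0, 0], [0, 0, 0, 0], [0, 0, 0, 0], [0, 0, 0, 0], [0, 0, 0, 0], [0, 0, 0, 0], [0, 0, 0, 0], [0, 0, 0, 0]], finger_gap=0.04, squeeze=30)

```text
time: 17.75
position: [0.4736, 0.174, 0.0324]
tool_rot: [0.657, 0.754, 0.0, 0.0]
ft_force: [-0.8, -0.3, 5.9]
grip_width: 0.0614
grip_force: 30.0
```

Emit:
step_hand(ticks=[[0, 0, -0.01, 0], [0, 0, -0.04, 0], [0, 0, -0.04, 0], [0, 0, -0.04, 0], [0, 0, -0.01, 0], [0, 0, 0, 0], [0, 0, 0, 0]])

```text
time: 18.33
position: [0.4732, 0.1739, 0.1722]
tool_rot: [0.657, 0.754, 0.0, 0.0]
ft_force: [0.4, -0.1, -2.5]
grip_width: 0.0614
grip_force: 30.0
```

```bash
python3 go.py .6125 -.0858 .17 .138
```

```text
[-0.2764  0.1022  0.0023] 0.0 q6 -0.01 pos [0.4732 0.1739 0.1722] t 18.33
```

Emit:
step_hand(ticks=[[-0.018, 0.0065, 0, 0], [-0.036, 0.0135, 0, 0], [-0.036, 0.0135, 0, 0], [-0.036, 0.0135, 0, 0], [-0.036, 0.0135, 0, 0], [-0.036, 0.0135, 0, 0], [-0.036, 0.0135, 0, 0], [-0.0285, 0.0105, 0, 0], [-0.014, 0.004, 0, 0], [0, 0, 0, 0], [0, 0, 0, 0], [0, 0, 0, 0]])

```text
time: 19.33
position: [0.6104, -0.0842, 0.1699]
tool_rot: [0.656, 0.754, -0.001, -0.003]
ft_force: [0.6, -0.2, -2.3]
grip_width: 0.0616
grip_force: 30.0
```

```bash
python3 go.py .6125 -.0858 .038 .138
```

```text
[-0.0022  0.0024  0.1319] 0.001 q6 -0.46 pos [ 0.6104 -0.0842  0.1699] t 19.33
```

Emit:
step_hand(ticks=[[-0.001, 0.001, 0.03, 0], [0, 0, 0.04, 0], [0, 0, 0.035, 0], [0, 0, 0.015, 0], [0, 0, 0.004, 0], [0, 0, 0, 0], [0, 0, 0, 0], [0, 0, 0, 0]])

```text
time: 20.0
position: [0.6149, -0.0866, 0.0494]
tool_rot: [0.656, 0.754, 0.001, 0.002]
ft_force: [-0.5, 0.4, -2.0]
grip_width: 0.0615
grip_force: 30.0
```

```bash
python3 go.py .6125 -.0858 .0384 .138
```

```text
[ 0.0011 -0.0023  0.011 ] 0.001 q6 -0.46 pos [ 0.6149 -0.0866  0.0494] t 20.0
```

Emit:
step_hand(ticks=[[0, -0.001, 0.004, 0], [0, 0, 0.003, 0], [0, 0, 0.001, 0], [0, 0, 0.001, 0], [0, 0, 0, 0], [0, 0, 0, 0]])

```text
time: 20.5
position: [0.6127, -0.0871, 0.0386]
tool_rot: [0.657, 0.754, 0.0, 0.0]
ft_force: [-0.2, -0.3, -1.5]
grip_width: 0.0616
grip_force: 30.0
```

Emit:
step_hand(ticks=[[0, 0, 0.0005, 0], [0, 0, 0, 0], [0, 0, 0, 0]])

```text
time: 20.75
position: [0.6127, -0.0871, 0.0385]
tool_rot: [0.657, 0.754, 0.0, 0.0]
ft_force: [-1.9, -0.5, 2.0]
grip_width: 0.0617
grip_force: 30.0
```

Emit:
step_hand(ticks=[[0, 0, 0.0005, 0], [0, 0, 0, 0], [0, 0, 0, 0]])

```text
time: 21.0
position: [0.6127, -0.0871, 0.0385]
tool_rot: [0.657, 0.754, 0.0, 0.0]
ft_force: [-1.4, 0.0, 5.6]
grip_width: 0.0615
grip_force: 30.0
```

Emit:
step_hand(ticks=[[0, 0, 0, 0], [0, 0, 0, 0], [0, 0, 0, 0], [0, 0, 0, 0], [0, 0, 0, 0], [0, 0, 0, 0]], finger_gap=0.085)

```text
time: 21.5
position: [0.6127, -0.0869, 0.0374]
tool_rot: [0.657, 0.754, -0.0, -0.0]
ft_force: [-0.0, -0.9, -0.1]
grip_width: 0.084
grip_force: 0.0
```

Emit:
step_hand(ticks=[[0, 0, -0.01, 0], [0, 0, -0.03, 0], [0, 0, -0.04, 0], [0, 0, -0.04, 0], [0, 0, -0.03, 0], [0, 0, 0, 0], [0, 0, 0, 0]], finger_gap=0.087)

```text
time: 22.08
position: [0.6142, -0.0874, 0.1909]
tool_rot: [0.657, 0.754, 0.001, 0.003]
ft_force: [-1.5, 0.9, 0.1]
grip_width: 0.0869
grip_force: 0.0
```

```bash
python3 go.py .4322 .2976 .19
```

```text
[ 0.4064 -0.1272 -0.001 ] 0 q6 -0.46 pos [ 0.6142 -0.0874  0.1909] t 22.08
```

Emit:
step_hand(ticks=[[0.019, -0.006, 0, 0], [0.038, -0.012, 0, 0], [0.038, -0.012, 0, 0], [0.038, -0.012, 0, 0], [0.038, -0.012, 0, 0], [0.038, -0.012, 0, 0], [0.038, -0.012, 0, 0], [0.038, -0.012, 0, 0], [0.038, -0.012, 0, 0], [0.038, -0.012, 0, 0], [0.03, -0.009, 0, 0], [0.0154, -0.0042, 0, 0], [0, 0, 0, 0], [0, 0, 0, 0], [0, 0, 0, 0]])

```text
time: 23.33
position: [0.4305, 0.2972, 0.1867]
tool_rot: [0.657, 0.754, -0.001, -0.0]
ft_force: [0.6, -0.1, 0.3]
grip_width: 0.0866
grip_force: 0.0
```

Run:
```python
from h import *
c=robot.camera("wrist")
k=big(mask(c,(105,120,40),(130,255,255)));P=np.array([ray(c,u,v,.062)[:2] for u,v in k[:,0,:]],np.float32);print(cv2.boundingRect(k),cv2.fitEllipse(P*1000))
```

```bash
python3 go.py .4322 .2976 .023 .138
```

```text
[0.0006 0.0016 0.1639] -0.001 q6 0.25 pos [0.4309 0.297  0.1869] t 23.38Traceback (most recent call last):
  File "<stdin>", line 3, in <module>
cv2.error: OpenCV(4.12.0) /io/opencv/modules/imgproc/src/shapedescr.cpp:361: error: (-201:Incorrect size of input array) There should be at least 5 points to fit the ellipse in function 'fitEllipseNoDirect'
```

Run:
```python
from h import *
c=robot.camera("wrist");u,v=proj(c,[.4322,.2976,.062]).astype(int)
m=mask(c,(100,90,20),(135,255,255),(u-50,v-50,u+50,v+50));q=np.argwhere(m)[:,::-1]
P=np.array([ray(c,a,b,.062)[:2] for a,b in q],np.float32);print(u,v,len(q),cv2.minEnclosingCircle(P*1000),q.min(0),q.max(0))
```

```text
257 186 227 ((432.29052734375, 297.59698486328125), 23.381872177124023) [234 162] [282 210]
```

Emit:
step_hand(ticks=[[0.0003, 0.0012, 0.03, 0], [0, 0, 0.04, 0], [0, 0, 0.04, 0], [0, 0, 0.035, 0], [0, 0, 0.014, 0], [0, 0, 0.005, 0], [0, 0, 0, 0], [0, 0, 0, 0], [0, 0, 0, 0]])

```text
time: 24.18
position: [0.4333, 0.2987, 0.0249]
tool_rot: [0.657, 0.754, 0.001, 0.001]
ft_force: [0.8, -0.1, 0.3]
grip_width: 0.0873
grip_force: 0.0
```

```bash
python3 go.py .4323 .2976 .023 .138
```

```text
[-0.0009 -0.0011  0.0019] -0.001 q6 0.25 pos [0.4333 0.2987 0.0249] t 24.18
```

Emit:
step_hand(ticks=[[0, 0, 0, 0], [0, 0, 0, 0], [0, 0, 0, 0], [0, 0, 0, 0], [0, 0, 0, 0], [0, 0, 0, 0], [0, 0, 0, 0], [0, 0, 0, 0], [0, 0, 0, 0]], finger_gap=0.035, squeeze=15)

```text
time: 24.93
position: [0.4318, 0.2986, 0.0239]
tool_rot: [0.657, 0.754, -0.0, -0.0]
ft_force: [-1.0, -0.1, 4.0]
grip_width: 0.0458
grip_force: 20.0
```

Emit:
step_hand(ticks=[[0, 0, -0.01, 0], [0, 0, -0.03, 0], [0, 0, -0.04, 0], [0, 0, -0.02, 0], [0, 0, 0, 0], [0, 0, 0, 0]])

```text
time: 25.43
position: [0.4326, 0.2988, 0.1249]
tool_rot: [0.657, 0.754, 0.001, 0.001]
ft_force: [-0.8, -0.5, -1.6]
grip_width: 0.046
grip_force: 19.5
```

```bash
python3 go.py .6439 .1159 .124
```

Run:
```python
from h import *
c=robot.camera("wrist");cv2.imwrite("pics/w8.png",c["img"][:,:,::-1])
```

```text
[-0.2103  0.1841  0.0014] 0 q6 0.25 pos [0.4326 0.2988 0.1249] t 25.43
```

View pics/w8.png

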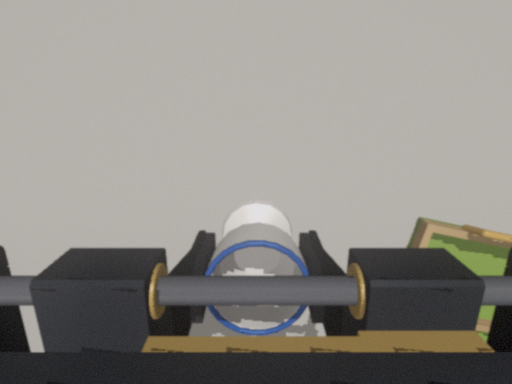

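The egg cup hangs straight in the fingers, with its rim at (258,287) and foot at (258,230). I carry it to the green long bay.

Emit:
step_hand(ticks=[[-0.013, 0.0115, 0, 0], [-0.027, 0.0235, 0, 0], [-0.027, 0.0235, 0, 0], [-0.027, 0.0235, 0, 0], [-0.027, 0.0235, 0, 0], [-0.027, 0.0235, 0, 0], [-0.027, 0.0235, 0, 0], [-0.0225, 0.02, 0, 0], [-0.0125, 0.011, 0, 0], [0, 0, 0, 0], [0, 0, 0, 0], [0, 0, 0, 0]])

```text
time: 26.48
position: [0.6402, 0.1162, 0.1215]
tool_rot: [0.657, 0.754, -0.002, -0.002]
ft_force: [-0.4, 0.5, -0.1]
grip_width: 0.0456
grip_force: 19.5
```

```bash
python3 go.py .6439 .1159 .03
```

```text
[-0.001   0.0041  0.0915] 0 q6 -0.13 pos [0.6402 0.1162 0.1215] t 26.48
```

Emit:
step_hand(ticks=[[0, 0, 0.02, 0], [0, 0, 0.03, 0], [0, 0, 0.02, 0], [0, 0, 0.01, 0], [0, 0, 0.002, 0], [0, 0, 0, 0], [0, 0, 0, 0], [0, 0, 0, 0]])

```text
time: 27.15
position: [0.6436, 0.1161, 0.0431]
tool_rot: [0.657, 0.754, 0.001, 0.001]
ft_force: [0.3, -0.4, 0.4]
grip_width: 0.0458
grip_force: 19.5
```

```bash
python3 go.py .6439 .1159 .03
```

```text
[-0.0002  0.0002  0.0131] 0 q6 -0.13 pos [0.6436 0.1161 0.0431] t 27.15
```

Emit:
step_hand(ticks=[[0, 0, 0.005, 0], [0, 0, 0.004, 0], [0, 0, 0.002, 0], [0, 0, 0.001, 0], [0, 0, 0, 0], [0, 0, 0, 0]])

```text
time: 27.65
position: [0.6424, 0.1157, 0.03]
tool_rot: [0.657, 0.754, -0.0, -0.0]
ft_force: [-1.6, -0.2, 3.0]
grip_width: 0.0461
grip_force: 19.9
```

Emit:
step_hand(ticks=[[0, 0, 0.0005, 0], [0, 0, 0, 0], [0, 0, 0, 0]])

```text
time: 27.9
position: [0.6424, 0.1157, 0.0299]
tool_rot: [0.657, 0.754, -0.0, 0.0]
ft_force: [-3.3, 0.6, 6.2]
grip_width: 0.0458
grip_force: 20.1
```

Emit:
step_hand(ticks=[[0, 0, 0, 0], [0, 0, 0, 0], [0, 0, 0, 0], [0, 0, 0, 0], [0, 0, 0, 0], [0, 0, 0, 0]], finger_gap=0.08)

```text
time: 28.4
position: [0.6423, 0.1158, 0.0286]
tool_rot: [0.657, 0.754, -0.0, -0.0]
ft_force: [-0.6, -0.1, 0.2]
grip_width: 0.0762
grip_force: 0.0
```

Emit:
step_hand(ticks=[[0, 0, -0.01, 0], [0, 0, -0.03, 0], [0, 0, -0.04, 0], [0, 0, -0.04, 0], [0, 0, -0.04, 0], [0, 0, -0.015, 0], [0, 0, 0, 0], [0, 0, 0, 0]], finger_gap=0.087)

```text
time: 29.07
position: [0.6429, 0.1158, 0.2058]
tool_rot: [0.657, 0.754, 0.001, 0.001]
ft_force: [-0.4, -0.0, -0.4]
grip_width: 0.0868
grip_force: 0.0
```

```bash
python3 go.py .4714 .052 .205 .138
```

```text
[-0.0396 -0.1787  0.0003] 0.0 q6 -0.13 pos [0.6429 0.1158 0.2058] t 29.07
```

Emit:
step_hand(ticks=[[-0.004, -0.018, 0, 0], [-0.008, -0.036, 0, 0], [-0.008, -0.036, 0, 0], [-0.008, -0.036, 0, 0], [-0.007, -0.032, 0, 0], [-0.0046, -0.0207, 0, 0], [0, 0, 0, 0], [0, 0, 0, 0], [0, 0, 0, 0]])

```text
time: 29.82
position: [0.4716, 0.052, 0.2034]
tool_rot: [0.657, 0.754, 0.0, -0.0]
ft_force: [0.0, -0.7, 0.3]
grip_width: 0.0873
grip_force: 0.0
```

Run:
```python
from h import *
c=robot.camera("wrist");cv2.imwrite("pics/w9.png",c["img"][:,:,::-1]);u,v=proj(c,[.4714,.052,.104]).astype(int)
k=big(mask(c,(0,0,0),(180,255,35),(u-40,v-40,u+40,min(v+40,240))));P=np.array([ray(c,a,b,.104)[:2] for a,b in k[:,0]],np.float32);print(u,v,cv2.boundingRect(k),cv2.minEnclosingCircle(P*1000))
```

```bash
python3 go.py .4714 .052 .045 .138
```

```text
[ 1.000e-04 -8.000e-04  1.586e-01] 0.0 q6 -0.26 pos [0.4721 0.052  0.2036] t 29.87Traceback (most recent call last):
  File "<stdin>", line 3, in <module>
  File "h.py", line 19, in big
    return max(cv2.findContours(m,cv2.RETR_EXTERNAL,cv2.CHAIN_APPROX_NONE)[0],key=cv2.contourArea)
ValueError: max() iterable argument is empty
```

View pics/w9.png

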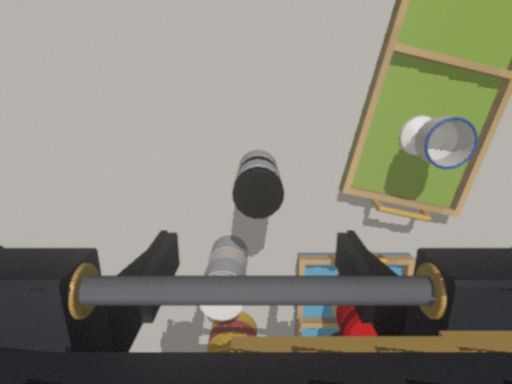

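The black top is at (258,191), centred between the fingers. The egg cup stands in the green long bay at (430,140) and the red tin is on the blue tray.

Emit:
step_hand(ticks=[[0, 0, 0.03, 0], [0, 0, 0.04, 0], [0, 0, 0.04, 0], [0, 0, 0.035, 0], [0, 0, 0.013, 0], [0, 0, 0, 0], [0, 0, 0, 0], [0, 0, 0, 0]])

```text
time: 30.53
position: [0.4725, 0.0521, 0.0465]
tool_rot: [0.657, 0.754, 0.001, 0.001]
ft_force: [0.2, -0.1, 0.2]
grip_width: 0.0871
grip_force: 0.0
```

Emit:
step_hand(ticks=[[0, 0, 0, 0], [0, 0, 0, 0], [0, 0, 0, 0], [0, 0, 0, 0], [0, 0, 0, 0], [0, 0, 0, 0], [0, 0, 0, 0], [0, 0, 0, 0], [0, 0, 0, 0]], finger_gap=0.03, squeeze=30)

```text
time: 31.28
position: [0.4713, 0.0519, 0.0461]
tool_rot: [0.657, 0.754, 0.0, 0.0]
ft_force: [0.5, 1.1, 1.0]
grip_width: 0.0442
grip_force: 30.0
```

Emit:
step_hand(ticks=[[0, 0, -0.01, 0], [0, 0, -0.03, 0], [0, 0, -0.04, 0], [0, 0, -0.04, 0], [0, 0, -0.015, 0], [0, 0, 0, 0], [0, 0, 0, 0]])

```text
time: 31.87
position: [0.4707, 0.052, 0.1817]
tool_rot: [0.657, 0.754, 0.0, 0.001]
ft_force: [-0.4, 0.7, -2.1]
grip_width: 0.0446
grip_force: 30.0
```

```bash
python3 go.py .6527 .2371 .18 -.073
```

```text
[0.1583 0.2057 0.0019] 0.211 q6 -0.26 pos [0.4707 0.052  0.1817] t 31.87
```

Emit:
step_hand(ticks=[[0.011, 0.0145, 0, 0], [0.022, 0.0285, 0, 0], [0.022, 0.0285, 0, 0], [0.022, 0.0285, 0, 0], [0.022, 0.0285, 0, 0], [0.022, 0.0285, 0, 0], [0.018, 0.0235, 0, 0], [0.0125, 0.0162, 0, 0], [0.0068, 0.009, 0, 0], [0, 0, 0, 0], [0, 0, 0, 0], [0, 0, 0, 0]])

```text
time: 32.87
position: [0.6508, 0.2361, 0.1786]
tool_rot: [0.657, 0.754, -0.002, -0.002]
ft_force: [0.9, 0.2, -1.2]
grip_width: 0.0442
grip_force: 30.0
```

Emit:
step_hand(ticks=[[0, 0, 0.02, 0], [0, 0, 0.035, 0], [0, 0, 0.035, 0], [0, 0, 0.02, 0], [0, 0, 0.009, 0], [0, 0, 0, 0], [0, 0, 0, 0], [0, 0, 0, 0]])

```text
time: 33.53
position: [0.6545, 0.237, 0.0641]
tool_rot: [0.657, 0.754, 0.001, 0.001]
ft_force: [1.6, -0.5, -1.4]
grip_width: 0.0445
grip_force: 30.0
```

```bash
python3 go.py .6527 .2371 .0521
```

```text
[ 0.0003 -0.0018  0.012 ] 0 q6 0.05 pos [0.6545 0.237  0.0641] t 33.53
```

Emit:
step_hand(ticks=[[0, 0, 0.005, 0], [0, 0, 0.003, 0], [0, 0, 0.001, 0], [0, 0, 0.001, 0], [0, 0, 0, 0], [0, 0, 0, 0]])

```text
time: 34.03
position: [0.653, 0.2371, 0.0522]
tool_rot: [0.657, 0.754, 0.0, 0.0]
ft_force: [0.2, -0.2, -2.1]
grip_width: 0.0445
grip_force: 30.0
```

Emit:
step_hand(ticks=[[0, 0, 0.0007, 0], [0, 0, 0, 0], [0, 0, 0, 0]])

```text
time: 34.28
position: [0.6531, 0.2372, 0.0521]
tool_rot: [0.657, 0.754, 0.0, 0.0]
ft_force: [-0.7, 0.9, 3.5]
grip_width: 0.0445
grip_force: 29.9
```

Emit:
step_hand(ticks=[[0, 0, 0, 0], [0, 0, 0, 0], [0, 0, 0, 0], [0, 0, 0, 0], [0, 0, 0, 0], [0, 0, 0, 0]], finger_gap=0.08)

```text
time: 34.78
position: [0.653, 0.237, 0.0512]
tool_rot: [0.657, 0.754, -0.0, -0.0]
ft_force: [-0.1, 0.5, 0.9]
grip_width: 0.075
grip_force: 0.0
```

Emit:
step_hand(ticks=[[0, 0, -0.01, 0], [0, 0, -0.03, 0], [0, 0, -0.04, 0], [0, 0, -0.04, 0], [0, 0, -0.04, 0], [0, 0.04, 0, 0], [0.04, -0.02, 0, 0], [0.04, 0, 0, 0], [0.04, 0, 0, 0], [0.04, 0, 0, 0], [0, 0, 0, 0], [0, 0, 0, 0], [0, 0, 0, 0], [0, 0, 0, 0]], finger_gap=0.087)

```text
time: 35.95
position: [0.6528, 0.3944, 0.2116]
tool_rot: [0.657, 0.754, -0.0, 0.0]
ft_force: [-0.0, 0.2, -0.6]
grip_width: 0.087
grip_force: 0.0
```

Run:
```python
from h import *
a=robot.camera("top")["img"][95:265,60:440];b=robot.camera("scene")["img"][100:340,100:440]
A=cv2.resize(a,(640,286),interpolation=cv2.INTER_CUBIC);B=cv2.resize(b,(440,311),interpolation=cv2.INTER_CUBIC)
B=cv2.copyMakeBorder(B,0,0,0,200,cv2.BORDER_CONSTANT);cv2.imwrite("pics/end.png",np.vstack([A,B])[:,:,::-1])
```

```text
(no output)
```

View pics/end.png

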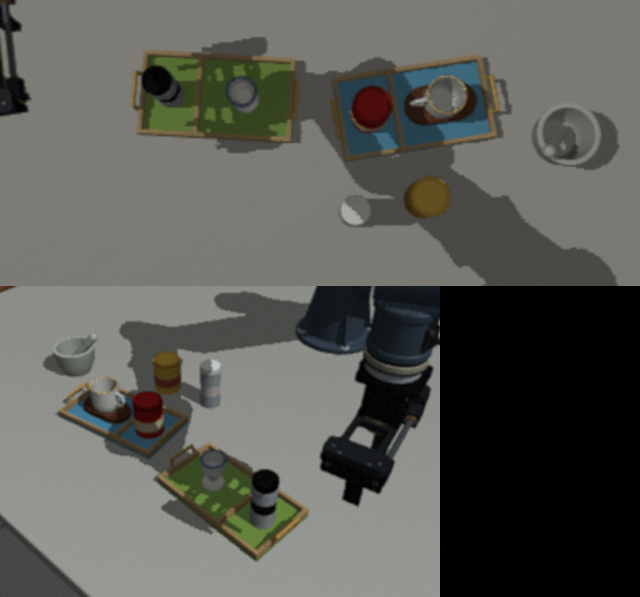

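Both views show everything upright in its bay: red tin (372,107) and cup on the saucer (443,97) on the blue tray, mill (160,85) and egg cup (242,93) on the green. The bystanders have not moved and the arm is clear.

```bash
python3 -c "
from rig import robot
print(robot.hand_in())"
```

```text
the job is handed in; nothing more can be done
None
```

Both breakfast trays are made up as asked, in the order given, and the job was handed in at about 36 s; the final pictures show every item upright in its bay and the white-topped mill, yellow tin and mortar where they were.

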